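# Set the pick-up tags of the sample racks

### The arm

A 6-joint arm with a two-finger parallel gripper is mounted at the origin on the work surface. World frame = base frame: x ahead of the robot, y to its left, z up, the work surface at z = 0. Lengths are in m, angles in rad, forces in N, time in s.
With the tool pointing down it reaches from about 0.3 to 0.875 m from the base axis. Payload 6.4 kg.
Tool frame: the origin (TCP) lies on the centre line of the jaws, within the pads' length; the fingertips stand robot.tips_ahead ahead of it and the grasp point (between the pads) lies 8 mm behind it (robot.tips_ahead is the distance from the TCP to the fingertips, in m); x points along the fingers, y is the direction in which the jaws open and shut, and the axes are right-handed (so a half turn about x gives the same grasp; the last joint's range is limited). The gripper opens to 85 mm and grips with 20 to 120 N. Pads are 22 mm wide; open, the fingers measure 114 mm over their backs; the gripper's body (76 mm by 85 mm) begins 54 mm behind the grasp point. The pads swing forward as they close: fully open they stand 13 mm farther back than shut.
Start: joints at [-1.512, 0.181, 1.607, -0, 1.354, -0.206], TCP at [0.151, -0.555, 0.242] pointing down, gripper open.
Joint ranges: [-2.99, 2.99], [-0.89, 2.07], [0.3, 2.58], [-1.14, 4.28], [0, 2.63], [-3.12, 3.12]. Speed limits (rad/s): [2.57, 2.57, 3.01, 3.14, 3.14, 3.14].

### API

Orientations are given as a rotation vector (axis times angle).
In Python, from cell import robot gives the robot as it stands.
- The arm moves only by the shell command python3 -m creep 'ROWS' [FORCE]. ROWS is JSON, a list of rows, each a list of 5 numbers: the closure in counts, from 0 (fully open) to 255 (shut), then the shift along the world's x, y, z in mm, then the turn about the world's z in rad. A call has 1 to 12 rows; each row is the pose to reach, as a shift and turn from the pose commanded when the call began; what a row does not reach only later rows make up. A row lasts 1/10 s, in which the tool goes at most 50 mm and 8.59 degrees, less where a joint would pass 70% of its speed; a pose out of reach is approached as far as the arm can. A call with a gripper value outside its range is refused whole. The fingers move at their own pace and stop on an object; FORCE is the grip in N (left out, the last holds). Time passes only in rows, so rows that repeat a pose let the fingers close. It gives the time, the measured TCP pose, the force and the opening at its end, in the units of the state.
- robot.state(): the state, without advancing time (a new reading comes with each control period).
- robot.grab_frame(name): name is "scene" or "top" or "wrist"; returns (picture, depth): 480x640x3 uint8, blue, green, red; 480x640 float32, m along the optical axis (not along the pixel's ray), 0 where there is no reading.
- robot.camera_info(name): a dict with "fx", "fy", "cx", "cy" (pixels), "rvec" (rotation vector, rad) and "tvec" (3), from world to camera coordinates, as OpenCV has them. Camera axes: x right, y down, z forward; pixel columns grow to the right and rows downward; lengths in m; the calibration is good to about 2 mm. A picture is of the moment at which its call begins: read the wrist's pose just before it. camera_info takes no time and is no camera call; for the wrist camera it gives the pose at the moment of the call.
- robot.sign_off(): hands the job in, once; it reports no verdict.
Trained networks look in the newest picture that a camera, given by its name, has taken for a name from the list of things; names that differ only in an ending like _2 or _b are one class to them, and where a whole thing is asked for, a point or a joint stands for the part that bears it (a point fixed in the world has none). Each returns a list of dicts, best first, with "conf" (0 to 1); they miss things now and then, are a little off and sometimes report something else, mostly with a low value. They report only what shows in the picture. A call takes as long as a camera call. They do not tell look-alikes from the thing itself.
- robot.find_in(camera, query): "centre" ([x, y, z] in m, in world coordinates, good to about 4 mm: the middle of the surface that is visible of it).
- robot.place_of(camera, query): "centre" ([x, y, z] in m, in world coordinates, good to about 4 mm: a listed point, or the origin of a listed thing).
The state is a dict: "time": time; "joints": joint angles; "joint_vel": joint speeds; "joint_efforts": joint torques, N m; "eef_pos": TCP position; "eef_rot": TCP orientation; "force": force on the tool from outside, world axes, zero at the start; "moment": the same for the moment, N m; "gripper_width": finger opening in m.
Only numpy, scipy, OpenCV 4.12 (cv2) and the standard library are available. Lean on these libraries where they do the work, as an engineer would, in place of code of your own. Each camera call takes 0.05 s, during which the arm holds its last target. There are 200 camera calls.

### The job

Five sample racks stand on the status board, each behind a hinged flip tag. Lightly push tags over with a fingertip, without pinching them, until the tag in front of every full rack (all six tubes) leans towards its rack and shows its disc face, and the tag in front of every rack with tubes missing leans towards the robot and shows its bar face; some tags may already be right. Leave the racks and everything else on the bench where they stand, and lift nothing.

Things in the scene. Friction and masses are not known exactly. Their poses are not given: they have to be found in the camera images.
- board: Grey board fixed to the bench, 250 (its x) x 520 (its y) x 12 mm thick, origin at the centre of its underside. Its +x points away from the robot. It has five bays side by side at y = -200, -100, 0, 100, 200 mm; in each bay a tag stand is on the robot's side (hinge at x = -65) and one rack stands 140 mm straight beyond it (x = +75).
- stand_1: Fixed aluminium hinge stand of one flip tag, 44 x 66 x 28 mm high, standing on the board; origin at the centre of its underside (12 mm above the bench). Axes as the board's: +x points to its bay's rack, y along the hinge. The hinge line lies 22 mm above this origin. Any stand may be in any bay.
- stand_2: Fixed aluminium hinge stand of one flip tag, 44 x 66 x 28 mm high, standing on the board; origin at the centre of its underside (12 mm above the bench). Axes as the board's: +x points to its bay's rack, y along the hinge. The hinge line lies 22 mm above this origin. Any stand may be in any bay.
- stand_3: Fixed aluminium hinge stand of one flip tag, 44 x 66 x 28 mm high, standing on the board; origin at the centre of its underside (12 mm above the bench). Axes as the board's: +x points to its bay's rack, y along the hinge. The hinge line lies 22 mm above this origin. Any stand may be in any bay.
- stand_4: Fixed aluminium hinge stand of one flip tag, 44 x 66 x 28 mm high, standing on the board; origin at the centre of its underside (12 mm above the bench). Axes as the board's: +x points to its bay's rack, y along the hinge. The hinge line lies 22 mm above this origin. Any stand may be in any bay.
- stand_5: Fixed aluminium hinge stand of one flip tag, 44 x 66 x 28 mm high, standing on the board; origin at the centre of its underside (12 mm above the bench). Axes as the board's: +x points to its bay's rack, y along the hinge. The hinge line lies 22 mm above this origin. Any stand may be in any bay.
- tag_1 (a joint): White flip tag on stand_1: plate 56 wide x 62 tall x 4 mm, hinged at its lower edge. 0 = leans 0.55 rad from upright to the robot, bar face up (NOT FULL); 1.1 = leans 0.55 rad to the rack, disc face up (FULL); 0.55 = upright. Free hinge: past upright it falls over by itself. Its upper edge rests 87 mm above the bench; a level push under 1 N there turns it.
- tag_2 (a joint): White flip tag on stand_2: plate 56 wide x 62 tall x 4 mm, hinged at its lower edge. 0 = leans 0.55 rad from upright to the robot, bar face up (NOT FULL); 1.1 = leans 0.55 rad to the rack, disc face up (FULL); 0.55 = upright. Free hinge: past upright it falls over by itself. Its upper edge rests 87 mm above the bench; a level push under 1 N there turns it.
- tag_3 (a joint): White flip tag on stand_3: plate 56 wide x 62 tall x 4 mm, hinged at its lower edge. 0 = leans 0.55 rad from upright to the robot, bar face up (NOT FULL); 1.1 = leans 0.55 rad to the rack, disc face up (FULL); 0.55 = upright. Free hinge: past upright it falls over by itself. Its upper edge rests 87 mm above the bench; a level push under 1 N there turns it.
- tag_4 (a joint): White flip tag on stand_4: plate 56 wide x 62 tall x 4 mm, hinged at its lower edge. 0 = leans 0.55 rad from upright to the robot, bar face up (NOT FULL); 1.1 = leans 0.55 rad to the rack, disc face up (FULL); 0.55 = upright. Free hinge: past upright it falls over by itself. Its upper edge rests 87 mm above the bench; a level push under 1 N there turns it.
- tag_5 (a joint): White flip tag on stand_5: plate 56 wide x 62 tall x 4 mm, hinged at its lower edge. 0 = leans 0.55 rad from upright to the robot, bar face up (NOT FULL); 1.1 = leans 0.55 rad to the rack, disc face up (FULL); 0.55 = upright. Free hinge: past upright it falls over by itself. Its upper edge rests 87 mm above the bench; a level push under 1 N there turns it.
- rack_a: Loose orange sample rack with six places (2 x 3), 52 (x) x 74 (y) x 50 mm high, 80 mm to the tops of its red tube caps, 0.25 kg; FULL: all six tubes. The tubes are fixed in it. Origin at the centre of its underside. It may be in any bay.
- rack_b: Loose orange sample rack with six places (2 x 3), 52 (x) x 74 (y) x 50 mm high, 80 mm to the tops of its red tube caps, 0.25 kg; FULL: all six tubes. The tubes are fixed in it. Origin at the centre of its underside. It may be in any bay.
- rack_c: Loose orange sample rack with six places (2 x 3), 52 (x) x 74 (y) x 50 mm high, 80 mm to the tops of its red tube caps, 0.25 kg; FULL: all six tubes. The tubes are fixed in it. Origin at the centre of its underside. It may be in any bay.
- rack_d: Loose orange sample rack with six places (2 x 3), 52 (x) x 74 (y) x 50 mm high, 80 mm to the tops of its red tube caps, 0.25 kg; NOT full: four tubes, the two middle ones missing. The tubes are fixed in it. Origin at the centre of its underside. It may be in any bay.
- rack_e: Loose orange sample rack with six places (2 x 3), 52 (x) x 74 (y) x 50 mm high, 80 mm to the tops of its red tube caps, 0.25 kg; NOT full: two tubes only. The tubes are fixed in it. Origin at the centre of its underside. It may be in any bay.
- vial: Amber vial, 18 mm diameter, 45 mm tall, standing on the board in the lane between tags and racks, between two bays. Loose bystander, to be left alone; origin at the centre of its underside.
- pot: White sample pot, 20 mm diameter, 40 mm tall, standing on the board in the lane between tags and racks, between two bays. Loose bystander, to be left alone; origin at the centre of its underside.
- marker: Marker pen, 128 mm long, 14 mm thick, lying along y on the board's strip on the robot's side of the tags. Loose bystander, to be left alone; origin at the centre of its underside.
- spray: Spray bottle, 80 mm diameter, 193 mm tall, left of the board. Loose bystander, to be left alone; origin at the centre of its underside.
- wipes: Tub of wipes, 90 mm diameter, 160 mm tall, right of the board. Loose bystander, to be left alone; origin at the centre of its underside.
Things that resemble listed ones, but are neither listed nor needed, are in the scene too. What is shaped like the rack_b but yellow is not meant.

How it is judged:
At the end, for the whole second after the job is handed in: Every tag whose stand is in the same bay as a full rack (racks a, b, c; within 50 mm sideways) reads over 1.0 rad (disc face up, leaning to the rack), every tag in front of a rack that is not full (d, e) reads under 0.1 rad (bar face up, leaning to the robot) ((y of rack_a in the frame of stand_1 above 0.05 m or y of rack_a in the frame of stand_1 below -0.05 m or value of joint tag_1 above 1 rad) and (y of rack_b in the frame of stand_1 above 0.05 m or y of rack_b in the frame of stand_1 below -0.05 m or value of joint tag_1 above 1 rad) and (y of rack_c in the frame of stand_1 above 0.05 m or y of rack_c in the frame of stand_1 below -0.05 m or value of joint tag_1 above 1 rad) and (y of rack_d in the frame of stand_1 above 0.05 m or y of rack_d in the frame of stand_1 below -0.05 m or value of joint tag_1 below 0.1 rad) and (y of rack_e in the frame of stand_1 above 0.05 m or y of rack_e in the frame of stand_1 below -0.05 m or value of joint tag_1 below 0.1 rad) and (y of rack_a in the frame of stand_2 above 0.05 m or y of rack_a in the frame of stand_2 below -0.05 m or value of joint tag_2 above 1 rad) and (y of rack_b in the frame of stand_2 above 0.05 m or y of rack_b in the frame of stand_2 below -0.05 m or value of joint tag_2 above 1 rad) and (y of rack_c in the frame of stand_2 above 0.05 m or y of rack_c in the frame of stand_2 below -0.05 m or value of joint tag_2 above 1 rad) and (y of rack_d in the frame of stand_2 above 0.05 m or y of rack_d in the frame of stand_2 below -0.05 m or value of joint tag_2 below 0.1 rad) and (y of rack_e in the frame of stand_2 above 0.05 m or y of rack_e in the frame of stand_2 below -0.05 m or value of joint tag_2 below 0.1 rad) and (y of rack_a in the frame of stand_3 above 0.05 m or y of rack_a in the frame of stand_3 below -0.05 m or value of joint tag_3 above 1 rad) and (y of rack_b in the frame of stand_3 above 0.05 m or y of rack_b in the frame of stand_3 below -0.05 m or value of joint tag_3 above 1 rad) and (y of rack_c in the frame of stand_3 above 0.05 m or y of rack_c in the frame of stand_3 below -0.05 m or value of joint tag_3 above 1 rad) and (y of rack_d in the frame of stand_3 above 0.05 m or y of rack_d in the frame of stand_3 below -0.05 m or value of joint tag_3 below 0.1 rad) and (y of rack_e in the frame of stand_3 above 0.05 m or y of rack_e in the frame of stand_3 below -0.05 m or value of joint tag_3 below 0.1 rad) and (y of rack_a in the frame of stand_4 above 0.05 m or y of rack_a in the frame of stand_4 below -0.05 m or value of joint tag_4 above 1 rad) and (y of rack_b in the frame of stand_4 above 0.05 m or y of rack_b in the frame of stand_4 below -0.05 m or value of joint tag_4 above 1 rad) and (y of rack_c in the frame of stand_4 above 0.05 m or y of rack_c in the frame of stand_4 below -0.05 m or value of joint tag_4 above 1 rad) and (y of rack_d in the frame of stand_4 above 0.05 m or y of rack_d in the frame of stand_4 below -0.05 m or value of joint tag_4 below 0.1 rad) and (y of rack_e in the frame of stand_4 above 0.05 m or y of rack_e in the frame of stand_4 below -0.05 m or value of joint tag_4 below 0.1 rad) and (y of rack_a in the frame of stand_5 above 0.05 m or y of rack_a in the frame of stand_5 below -0.05 m or value of joint tag_5 above 1 rad) and (y of rack_b in the frame of stand_5 above 0.05 m or y of rack_b in the frame of stand_5 below -0.05 m or value of joint tag_5 above 1 rad) and (y of rack_c in the frame of stand_5 above 0.05 m or y of rack_c in the frame of stand_5 below -0.05 m or value of joint tag_5 above 1 rad) and (y of rack_d in the frame of stand_5 above 0.05 m or y of rack_d in the frame of stand_5 below -0.05 m or value of joint tag_5 below 0.1 rad) and (y of rack_e in the frame of stand_5 above 0.05 m or y of rack_e in the frame of stand_5 below -0.05 m or value of joint tag_5 below 0.1 rad)); the robot touches nothing.
It fails at once if a rack is shifted, lifted or carried more than 15 mm, or tipped (distance of any of rack_a, rack_b, rack_c, rack_d, rack_e from where it was at the start of the episode above 0.015 m or angle between any of rack_a, rack_b, rack_c, rack_d, rack_e's own z axis and vertical above 0.4 rad).
It fails at once if a bystander is shifted, lifted or carried more than 15 mm, or tipped (distance of any of vial, pot, marker, spray, wipes from where it was at the start of the episode above 0.015 m or angle between any of vial, pot, marker, spray, wipes's own z axis and vertical above 0.4 rad).
It fails at once if a tag or its stand is pinched or pressed hard (over 20 N) (contact force between any of the fingers, the arm and stand_1 above 20 N or contact force between any of the fingers, the arm and stand_2 above 20 N or contact force between any of the fingers, the arm and stand_3 above 20 N or contact force between any of the fingers, the arm and stand_4 above 20 N or contact force between any of the fingers, the arm and stand_5 above 20 N).
It also fails if it takes over 54 s, if anything falls off the work surface, if the arm or the gripper's body presses on something with over 40 N, if the wrist force passes 120 N, or if a joint passes its speed limit or range.

## Working session

There is one attempt and no reset: what is moved stays moved. The work goes in short steps, Python scripts to look and compute and a shell command to move; the robot and the scene stay as the last step left them, time stands still between calls to the robot, and variables do not carry over. Pictures are saved under pics/ and viewed, about 8 in all and at most 12, crops included, and the job is handed in when it is done.

```bash
mkdir -p pics; ls; python3 - <<'E'
from cell import robot
import cv2
for n in("scene","top"):
    p,d=robot.grab_frame(n); cv2.imwrite(f"pics/{n}1.png",p)
    for q in("board","stand_1","rack_a","vial","pot","marker"):
        print(n,q,[( [round(v,3) for v in r["centre"]],round(r["conf"],2)) for r in robot.place_of(n,q)])
s=robot.state(); print(s, robot.tips_ahead)
E
```

```text
pics
scene board [([0.561, -0.024, 0.001], 0.81)]
scene stand_1 [([0.492, 0.07, 0.011], 0.89), ([0.49, 0.171, 0.011], 0.85), ([0.496, -0.132, 0.014], 0.85), ([0.501, -0.229, 0.007], 0.76), ([0.497, -0.028, 0.01], 0.67)]
scene rack_a [([0.639, -0.127, 0.015], 0.79), ([0.645, -0.224, 0.013], 0.78), ([0.635, -0.028, 0.012], 0.67), ([0.74, -0.333, -0.001], 0.61), ([0.672, -0.465, 0.0], 0.56), ([0.635, 0.072, 0.014], 0.55)]
scene vial [([0.572, -0.174, 0.014], 0.61)]
scene pot [([0.566, 0.119, 0.012], 0.49)]
scene marker [([0.448, -0.006, 0.01], 0.56)]
top board [([0.493, -0.028, 0.011], 0.67), ([0.562, -0.027, -0.001], 0.65), ([0.495, 0.07, 0.011], 0.36)]
top stand_1 [([0.494, 0.07, 0.011], 0.76), ([0.503, -0.23, 0.005], 0.76), ([0.502, -0.125, 0.01], 0.66), ([0.489, 0.169, 0.017], 0.64), ([0.493, -0.029, 0.012], 0.63)]
top rack_a [([0.632, 0.178, 0.013], 0.95), ([0.647, -0.12, 0.014], 0.9), ([0.639, -0.222, 0.016], 0.89), ([0.631, -0.027, 0.011], 0.89), ([0.744, -0.336, -0.001], 0.77), ([0.631, 0.067, 0.011], 0.75), ([0.667, -0.466, 0.0], 0.66)]
top vial [([0.572, -0.18, 0.011], 0.46), ([0.642, -0.122, 0.013], 0.46)]
top pot [([0.633, 0.177, 0.013], 0.67), ([0.563, 0.12, 0.013], 0.44)]
top marker [([0.452, -0.007, 0.017], 0.6)]
{'time': 0.7, 'joints': array([-1.51229100e+00,  1.80784768e-01,  1.60700835e+00, -4.12221637e-06,
        1.35378112e+00, -2.06295471e-01]), 'joint_vel': array([-0.00072908, -0.00026284,  0.00042655, -0.00105477, -0.00165176,
        0.00127446]), 'joint_efforts': array([ 2.28452875e-03, -4.44702566e+01, -3.51625264e+01,  1.89273974e-04,
        6.61834965e-04, -1.85316799e-05]), 'eef_pos': array([ 0.15050646, -0.55497006,  0.24229299]), 'eef_rot': array([ 2.08001824,  0.27699855, -2.08002952]), 'force': array([ 0.74813818,  0.12159533, -0.04153527]), 'moment': array([-0.01148785, -0.01845744,  0.02536027]), 'gripper_width': 0.08540094617972002} 0.011
```

View pics/scene1.png

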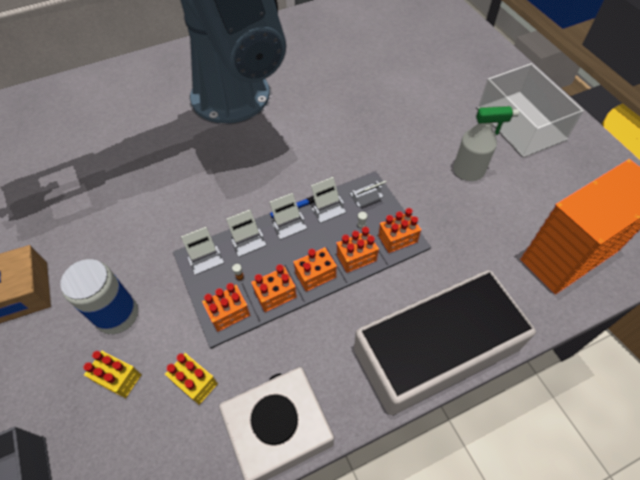

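View pics/top1.png

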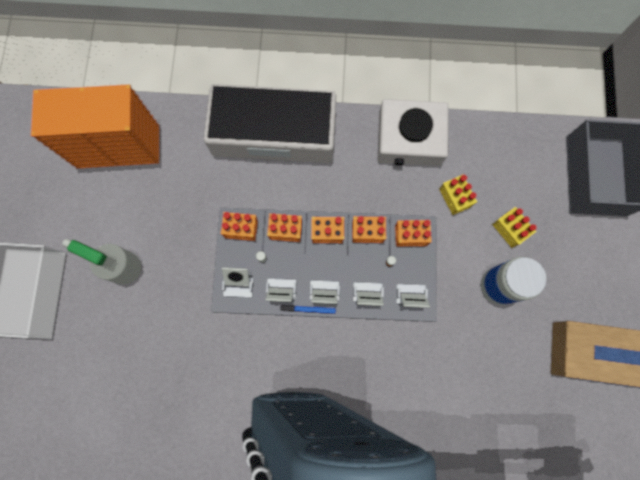

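```bash
python3 - <<'E'
import cv2,numpy as np
a=cv2.resize(cv2.imread("pics/top1.png")[200:325,205:445],None,fx=3.3,fy=3.3,interpolation=3)[:, :790]
cv2.imwrite("pics/crop1.png",a)
E
```

```text
(no output)
```

View pics/crop1.png

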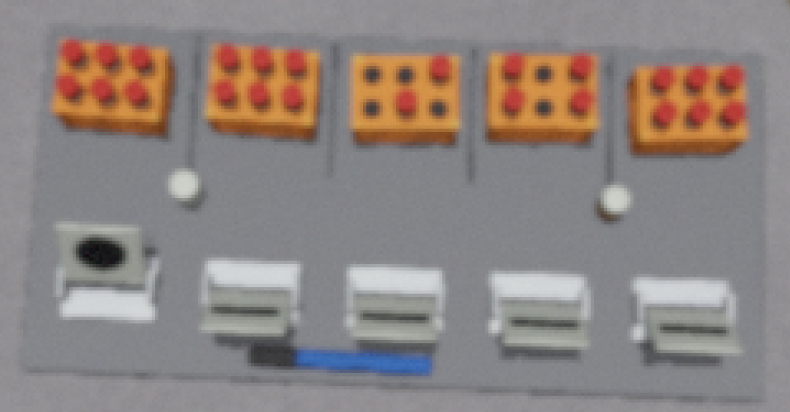

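The racks from left to right (y = 0.17, 0.07, -0.03, -0.13, -0.23) are full, full, two tubes, four tubes, full. Only the leftmost tag shows its disc; the other four show bars. So I need to flip the tags at y≈0.07 (crop px 250,300) and y≈-0.23 (crop px 690,325).

```bash
python3 -m creep '[[255,30,36,0,0],[255,60,72,0,0],[255,90,108,0,0],[255,120,144,0,0],[255,150,180,0,0],[255,180,216,0,0],[255,210,252,-20,0],[255,240,288,-50,0],[255,262,322,-80,0],[255,262,322,-90,0],[255,262,322,-90,0],[255,262,322,-90,0]]' 20
python3 - <<'E'
from cell import robot
import cv2
from scipy.spatial.transform import Rotation as R
s=robot.state(); print(s["eef_pos"],s["gripper_width"],s["joints"]); print(R.from_rotvec(s["eef_rot"]).as_matrix().round(2))
p,d=robot.grab_frame("wrist"); cv2.imwrite("pics/w1.png",p)
print([r for r in robot.find_in("wrist","tag_1")])
E
```

```text
time: 1.9
eef_pos: [0.4127, -0.2334, 0.1528]
eef_rot: [2.08, 0.277, -2.08]
force: [-0.7, -0.6, 0.3]
gripper_width: 0.0
[ 0.41265064 -0.23338111  0.15277894] 3.426105361424511e-05 [-7.65661472e-01  5.87208306e-02  1.93738228e+00 -2.75975580e-04
  1.14509175e+00  5.40038599e-01]
[[ 0.    0.26 -0.97]
 [-0.   -0.97 -0.26]
 [-1.    0.    0.  ]]
[{'centre': [0.4833, -0.2293, 0.075], 'conf': 0.68}, {'centre': [0.4777, -0.1269, 0.0718], 'conf': 0.61}, {'centre': [0.4918, -0.0587, 0.0465], 'conf': 0.59}]
```

View pics/w1.png

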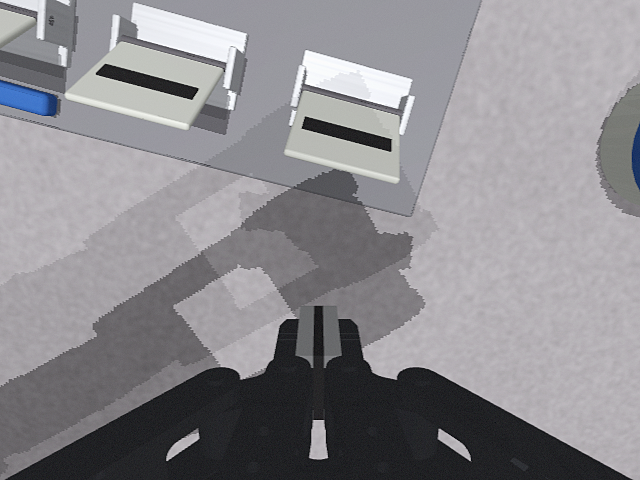

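The wrist view shows the right-hand bar tag centred near px (345,140), straight ahead of the closed fingers (318,330), and the path is clear. Next: turn square, descend and push slowly.

```bash
python3 -m creep '[[255,0,2,-25,-0.12],[255,0,4,-70,-0.24],[255,15,4,-70,-0.24],[255,30,4,-70,-0.24],[255,40,4,-70,-0.24],[255,48,4,-70,-0.24],[255,56,4,-70,-0.24],[255,64,4,-70,-0.24],[255,72,4,-70,-0.24],[255,80,4,-70,-0.24],[255,88,4,-70,-0.24],[255,88,4,-70,-0.24]]'
python3 -m creep '[[255,-20,0,0,0],[255,-50,0,0,0],[255,-85,0,0,0],[255,-90,0,40,0],[255,-90,0,70,0],[255,-90,0,70,0]]'
python3 - <<'E'
from cell import robot
import cv2
s=robot.state(); print(s["eef_pos"],s["force"])
p,d=robot.grab_frame("wrist"); cv2.imwrite("pics/w2.png",p)
E
```

```text
time: 3.2
eef_pos: [0.5016, -0.229, 0.0824]
eef_rot: [2.209, 0.028, -2.208]
force: [-0.0, -0.9, 0.2]
gripper_width: -0.0001
time: 3.8
eef_pos: [0.4124, -0.2311, 0.1566]
eef_rot: [2.213, 0.02, -2.2]
force: [0.2, -0.6, 0.9]
gripper_width: 0.0002
[ 0.41235965 -0.23109826  0.15661134] [ 0.22493294 -0.62174884  0.91662834]
```

View pics/w2.png

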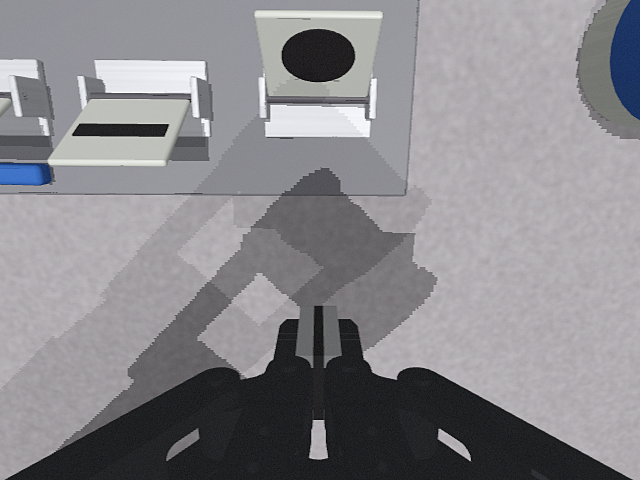

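The right tag now shows its disc (px 318,55). Next is the tag at y = 0.07, whose hinge is at x≈0.493.

```bash
python3 -m creep '[[255,-1,35,0,0],[255,-2,75,0,0],[255,-3,115,0,0],[255,-4,155,0,0],[255,-5,195,0,0],[255,-6,235,0,0],[255,-7,270,0,0],[255,-8,295,0,0],[255,-8,301,0,0],[255,-8,301,0,0],[255,-8,301,0,0],[255,-8,301,0,0]]'
python3 - <<'E'
from cell import robot
import cv2
s=robot.state(); print(s["eef_pos"],s["force"])
p,d=robot.grab_frame("wrist"); cv2.imwrite("pics/w3.png",p)
print([r for r in robot.find_in("wrist","tag_1")])
E
```

```text
time: 5.05
eef_pos: [0.4025, 0.071, 0.152]
eef_rot: [2.209, 0.026, -2.21]
force: [0.8, -0.0, 0.1]
gripper_width: -0.0002
[0.40254641 0.07104907 0.15202131] [ 0.7773571  -0.00618403  0.12940676]
[{'centre': [0.5154, 0.1704, 0.0706], 'conf': 0.94}, {'centre': [0.4745, -0.0314, 0.0686], 'conf': 0.76}, {'centre': [0.4985, 0.0488, 0.0142], 'conf': 0.74}, {'centre': [0.4776, 0.0746, 0.0688], 'conf': 0.56}, {'centre': [0.4909, -0.0995, 0.0386], 'conf': 0.55}, {'centre': [0.505, 0.169, 0.0549], 'conf': 0.2}]
```

View pics/w3.png

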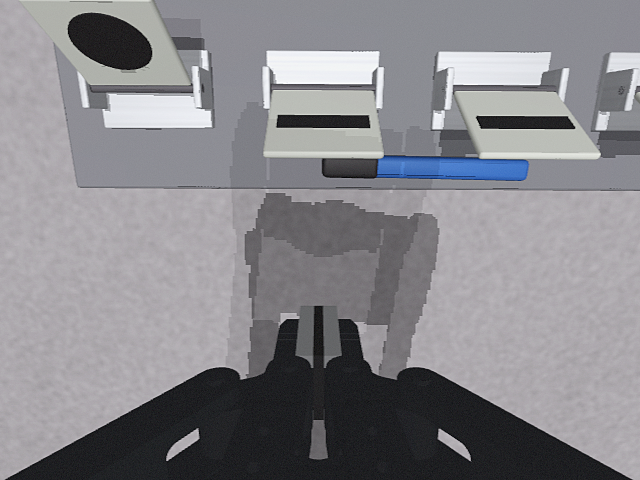

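The bar tag (px 322,123) is straight ahead of the fingers. The marker lies low, and the fingertips will pass about 45 mm above it.

```bash
python3 -m creep '[[255,0,0,-35,0],[255,0,0,-70,0],[255,15,0,-70,0],[255,30,0,-70,0],[255,40,0,-70,0],[255,48,0,-70,0],[255,56,0,-70,0],[255,64,0,-70,0],[255,72,0,-70,0],[255,80,0,-70,0],[255,90,0,-70,0],[255,90,0,-70,0]]'
python3 -m creep '[[255,-20,0,0,0],[255,-50,0,0,0],[255,-85,0,0,0],[255,-92,0,50,0],[255,-100,-40,90,0],[255,-100,-80,110,0],[255,-100,-120,110,0],[255,-100,-120,110,0],[255,-100,-120,110,0],[255,-100,-120,110,0]]'
python3 - <<'E'
from cell import robot
import cv2,numpy as np
s=robot.state(); print(s["eef_pos"],s["force"])
p,d=robot.grab_frame("wrist")
t,d=robot.grab_frame("top")
a=cv2.resize(t[195:325,205:445],(640,347),interpolation=3)
cv2.imwrite("pics/w4.png",np.vstack([cv2.resize(p,(640,480))[:250],a]))
for q in("rack_a","vial","pot","marker","stand_1"): print(q,[[round(v,3) for v in r["centre"]] for r in robot.place_of("top",q)])
E
```

```text
time: 6.35
eef_pos: [0.4941, 0.0719, 0.0826]
eef_rot: [2.211, 0.027, -2.207]
force: [0.3, -0.7, -0.4]
gripper_width: -0.0
time: 7.35
eef_pos: [0.392, -0.0471, 0.1917]
eef_rot: [2.208, 0.029, -2.211]
force: [0.4, 0.5, 0.6]
gripper_width: 0.0001
[ 0.39197286 -0.04707931  0.19169008] [0.4019076  0.52535311 0.56700946]
rack_a [[0.63, -0.028, 0.009], [0.644, -0.123, 0.016], [0.67, -0.465, -0.002], [0.635, 0.177, 0.01], [0.741, -0.336, 0.004], [0.637, -0.218, 0.015], [0.634, 0.068, 0.016]]
vial [[0.572, -0.179, 0.011]]
pot [[0.563, 0.119, 0.013]]
marker []
stand_1 [[0.49, 0.17, 0.016], [0.495, 0.069, 0.008], [0.502, -0.129, 0.012], [0.502, -0.23, 0.007], [0.497, -0.028, 0.01]]
```

View pics/w4.png

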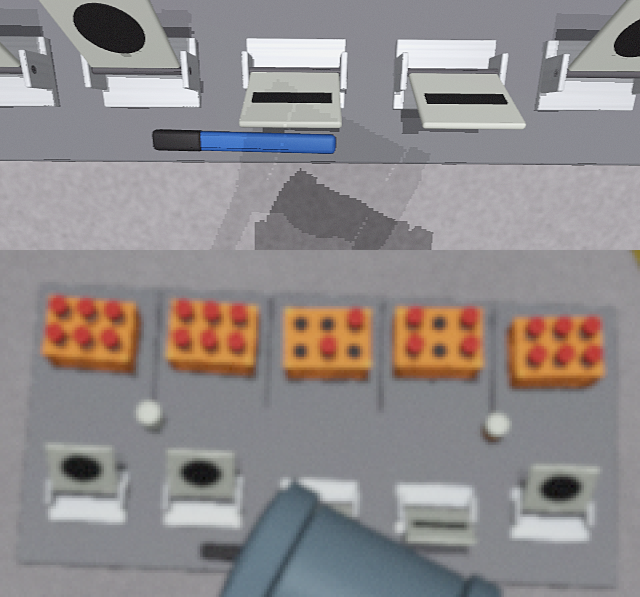

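All the tags match their racks: disc, disc, bar, bar, disc for full, full, two tubes, four tubes, full. The arm is clear of everything.

```bash
python3 -c "
from cell import robot
print(robot.sign_off())"
```

```text
the job is handed in; nothing more can be done
None
```

I flipped the two wrong tags, in the bays at y ≈ -0.23 and y ≈ 0.07, to disc by pushing their upper edges lightly with the shut fingertips. The other three were already right, so I left them alone. I handed the job in at about 7.5 s.

- **Tags:** in the last pictures, going from y ≈ 0.17 to y ≈ -0.23, the racks are full, full, two tubes, four tubes and full. Their tags show disc, disc, bar, bar and disc, so all five match.
- **Racks and bystanders:** the racks, vial and pot were found within about 5 mm of where they started, which is within the measurement error. The network did not find the marker in the last top picture because the arm partly hid it. It lies in its place in the wrist picture. I did not measure the spray bottle or the tub of wipes again, but the arm kept well clear of both.
- **Force:** readings at the end of each move stayed under about 1 N. I took none during the pushes themselves.

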